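# Swap the setting master for a brass block and hold it home in the gauge fixture

## Robot

A 6-joint arm with a two-finger parallel gripper is mounted at the origin on the work surface. World frame = base frame: x ahead of the robot, y to its left, z up, the work surface at z = 0. Lengths are in m, angles in rad, forces in N, time in s.
With the tool pointing down it reaches from about 0.3 to 0.95 m from the base axis. Payload 3.1 kg.
Tool frame: the origin (TCP) lies on the centre line of the jaws, within the pads' length; the fingertips stand 19 mm ahead of it and the grasp point (between the pads) is the TCP; z points along the fingers, y is the line along which they close (so a half turn about z gives the same grasp; the last joint's range is limited). The gripper opens to 85 mm and grips with 20 to 120 N. Pads are 22 mm wide; open, the fingers measure 114 mm over their backs; the gripper's body (76 mm by 85 mm) begins 54 mm behind the grasp point. The pads swing forward as they close: fully open they stand 13 mm farther back than shut.
Start: joints at [-1.236, 0.308, 1.634, -0, 1.2, -0.07], TCP at [0.246, -0.575, 0.227] pointing down, gripper open.
Joint ranges: [-3.06, 3.06], [-0.79, 1.96], [0.05, 2.63], [-1.19, 4.34], [0.05, 2.64], [-2.94, 2.94]. Speed limits (rad/s): [2.79, 2.79, 3.14, 3.14, 3.14, 3.14].

## Interface

Orientations are given as a rotation vector (axis times angle).
In Python, from rig import r, eyes, order gives the robot as it stands.
- The arm moves only by the tool step_arm, never from a script. Its argument "moves" is a list of rows, each a list of 6 numbers: the shift along the tool's x, y, z scaled (see below), then the turn, a rotation vector about the tool's x, y, z scaled (see below). In form: [[tx, ty, tz, ax, ay, az], ...]. A call has 1 to 5 rows; each row shifts and turns the commanded pose from where the row before left it, along the tool's axes as they then stand; what a row does not reach is not made up. The controller multiplies each number of a shift by 60 cm and each number of a turn by pi/2 rad. A row lasts 1/8 s, in which the tool goes at most 62.5 mm and 10.7 degrees, less where a joint would pass 70% of its speed; a pose out of reach is approached as far as the arm can. A call with a number of a shift or a turn outside -1 to 1 is refused whole. A call with a gripper value outside its range is refused whole. "claw" is the gripper command: -1 is shut, 1 is fully open, values between are in proportion, set as the call begins (left out, the last holds). The fingers move at their own pace and stop on an object; the grip force is fixed at half the most. Time passes only in rows, so rows that do not move let the fingers close. It gives the time, the measured TCP pose, the force, the opening and the grip force at its end, in the units of the state.
- r.get_obs(): the state, without advancing time (a new reading comes with each control period).
- eyes.capture(name): name is "scene" or "top" or "wrist"; returns (picture, depth): 384x512x3 uint8, red, green, blue; 384x512 float32, m along the optical axis (not along the pixel's ray), 0 where there is no reading.
- eyes.get_calibration(name): a dict with "intrinsics" (3x3 intrinsics, pixels), "rvec" (rotation vector, rad) and "tvec" (3), from world to camera coordinates, as OpenCV has them. Camera axes: x right, y down, z forward; pixel columns grow to the right and rows downward; lengths in m; the calibration is good to about 2 mm. A picture is of the moment at which its call begins: read the wrist's pose just before it. get_calibration takes no time and is no camera call; for the wrist camera it gives the pose at the moment of the call.
- order.job_done(): hands the job in; it is judged then, once.
The state is a dict: "clock": time; "joints": joint angles; "qvel": joint speeds; "effort": joint torques, N m; "ee_pos": TCP position; "tcp_rot": TCP orientation; "wrist_force": force on the tool from outside, world axes, zero at the start; "moment": the same for the moment, N m; "opening": finger opening in m; "grasp_force": force on a finger pad.
Only numpy, scipy, OpenCV 4.12 (cv2) and the standard library are available. Lean on these libraries where they do the work, as an engineer would, in place of code of your own. Each camera call takes 0.05 s, during which the arm holds its last target. There are 200 camera calls.

## Task

A steel setting master is standing in the depth-gauge fixture and the brass block to be measured is on the parts tray: take the master out and lower it all the way to the floor of the pocket in its wooden stand before letting go, upright, then let the brass block take its place on the fixture, standing flat on the base with its keyway towards the indicator's plunger. Slide the block home into the corner so that it bears squarely on the back fence and the side fence at once, and finish while still holding it there with the fingers, with steady moderate pressure on both fences, for the reading to be taken. Leave the bushings, ring, bottle and screwdriver undisturbed.

Things in the scene. Friction and masses are not known exactly. Their poses are not given: they have to be found in the camera images.
- block: Brass block to be measured, 34 (x) x 48 (y) x 56 (z) mm, about 0.6 kg, standing on the parts tray. Origin: centre of its underside; z up. An upright bore of 18 mm goes through it; a keyway 14 mm wide and 5 mm deep runs the full height in the middle of its +x face (a 48 mm wide face). It starts with the keyway roughly away from the robot.
- master: Steel setting master with a blue painted top, same shape and size as the brass block (34 x 48 x 56 mm, keyway in the middle of its +x face), about 0.6 kg, standing loosely on the fixture's base, a centimetre or two short of both fences. Origin: centre of its underside; z up.
- fixture: Fixed depth-gauge fixture: grey base plate, x -85 to 60, y -80 to 70 mm, top 20 mm above the table, with two steel fences forming a corner, all ground and lightly oiled (friction about 0.2). Origin at table level under the seat; x points to the back fence and the indicator (roughly away from the robot), y to the side fence. In front of the back fence and on the -y side the base is open.
- back_fence: Rigid back fence, 12 mm thick, 20 mm high above the base. Locating face: the fixture's plane x = +17 mm, y = -34 to +24 mm, with a 16 mm window at y = 0 for the plunger. Origin at the foot of that face, y = 0. Behind it a stem clamp rises to 42 mm above the table, and a round black digital indicator lies face up (to x = 130 mm of the fixture, 44 mm above the table).
- side_fence: Rigid side fence, 12 mm thick, 20 mm high above the base (40 mm above the table). Locating face: the fixture's plane y = +24 mm, from x = -44 to +8 mm. Origin at the foot of that face, at the fixture's x = -18 mm.
- seat (a point): Point on top of the fixture's base (20 mm above the table) where the centre of the block's underside lies when the block is fully home in the corner with its axes parallel to the fixture's.
- plunger (a joint): Indicator plunger, how far it is pushed in, m: 0 free (its ball tip of 3 mm radius then stands 9 mm proud of the back fence's face, 11 mm above the base, at y = 0), 0.004 when the block is home with the tip in its keyway, 0.009 if a plain face is home on the fence. Sprung: about 1 N at first, 1.3 N at 4 mm.
- stand: Fixed dark wooden stand of the master, 94 (x) x 110 (y) mm, 20 mm high, with a shallow pocket lined in blue, 58 (x) x 74 (y) mm and 8 mm deep, in its middle. Origin under its centre at table level; its axes are those of the pocket. The pocket's long side takes the master's 48 mm side.
- pocket (a point): Centre of the pocket's floor, 12 mm above the table.
- tray: Fixed light wooden parts tray, 130 (x) x 190 (y) mm with a rim 14 mm high; its floor is 6 mm above the table. Origin under its centre at table level. The block stands on its +y half, two bushings on its -y half.
- bushing_a: Brass bushing on the tray (bystander): open tube of 27 mm diameter, 36 mm high. Origin: centre of its underside.
- bushing_b: Second brass bushing on the tray (bystander), same size.
- bushing_c: Brass bushing standing on the bench between the robot and the task's things (bystander), same size.
- bushing_d: Another brass bushing standing on the bench there (bystander), same size.
- setting_ring: Steel setting ring lying on the bench behind the task's things (bystander), 64 mm diameter, 20 mm high.
- oil_bottle: Yellow oil bottle with a red cap standing behind the task's things (bystander), 44 mm diameter, 110 mm high.
- screwdriver: Screwdriver with a red handle lying on the bench near the robot's front (bystander).
Not all that is in view belongs to the job. What is shaped like the master but white is not meant.

How it is judged:
By the outcome, as a careful person would: the job done as asked, in the order asked, and still so for the second after the job is handed in, while the arm keeps its last pose, push and grip.
It also fails if it takes over 67 s, if anything falls off the work surface, if the arm or the gripper's body presses on something with over 40 N, if the wrist force passes 120 N, or if a joint passes its speed limit or range.

## Working session

There is one attempt and no reset: what is moved stays moved. The work goes in short steps, Python scripts to look and compute and a tool call to move; the robot and the scene stay as the last step left them, time stands still between calls to the robot, and variables do not carry over. Pictures are saved under pics/ and viewed, at most 12 in all, crops included, and the job is handed in when it is done.

Besides the shell and the picture viewer there is one more tool, called after "Emit:" by a JSON object that holds its "op" and its "data". step_arm: Moves the arm, as the interface text tells. Shifts and turns lie within -1 to 1; 1 stands for 60 cm of shift or pi/2 rad of turn. Its arguments: {"type":"object","properties":{"moves":{"type":"array"},"claw":{"type":"number"}},"required":["moves"]}

```bash
mkdir -p pics; ls; python3 - <<'E'
from rig import r,eyes,order
import cv2,numpy as np
for n in("scene","top"):
    p,d=eyes.capture(n); np.savez(f"pics/{n}0.npz",p=p,d=d)
    cv2.imwrite(f"pics/{n}0.png",cv2.resize(p[:,:,::-1],(800,600),interpolation=cv2.INTER_CUBIC))
    c=eyes.get_calibration(n);print(n,c)
o=r.get_obs();print(o)
E
```

```text
pics
scene {'intrinsics': array([[472.34410592,   0.        , 258.88856199],
       [  0.        , 472.34410592, 193.93543716],
       [  0.        ,   0.        ,   1.        ]]), 'rvec': array([ 1.1513916 ,  2.40345157, -0.91189732]), 'tvec': array([ 0.38432518, -0.26400867,  1.36025312])}
top {'intrinsics': array([[449.77433942,   0.        , 254.96971053],
       [  0.        , 449.77433942, 190.17042301],
       [  0.        ,   0.        ,   1.        ]]), 'rvec': array([ 2.17866435, -2.1697549 ,  0.1437491 ]), 'tvec': array([-0.05026634,  0.57521314,  0.9814998 ])}
{'clock': 0.1, 'joints': array([-1.23571378e+00,  3.08935502e-01,  1.63506233e+00, -7.62510147e-06,
        1.19972538e+00, -6.96902873e-02]), 'qvel': array([ 0.00108627, -0.00164262, -0.00244203, -0.00264434,  0.00089586,
       -0.00191451]), 'effort': array([-6.35345041e-04, -4.16407299e+01, -2.77644521e+01, -1.26382824e-04,
        4.02149875e-03, -1.66176491e-06]), 'ee_pos': array([ 0.24585774, -0.57378088,  0.22634954]), 'tcp_rot': array([-3.07540303e+00, -6.31063978e-01,  4.53542724e-04]), 'wrist_force': array([-0.71634542, -0.33922714, -0.1592029 ]), 'moment': array([0.0427738, 0.0389203, 0.0603551]), 'grasp_force': 0.0, 'opening': 0.08548665586990235}
```

View pics/top0.png

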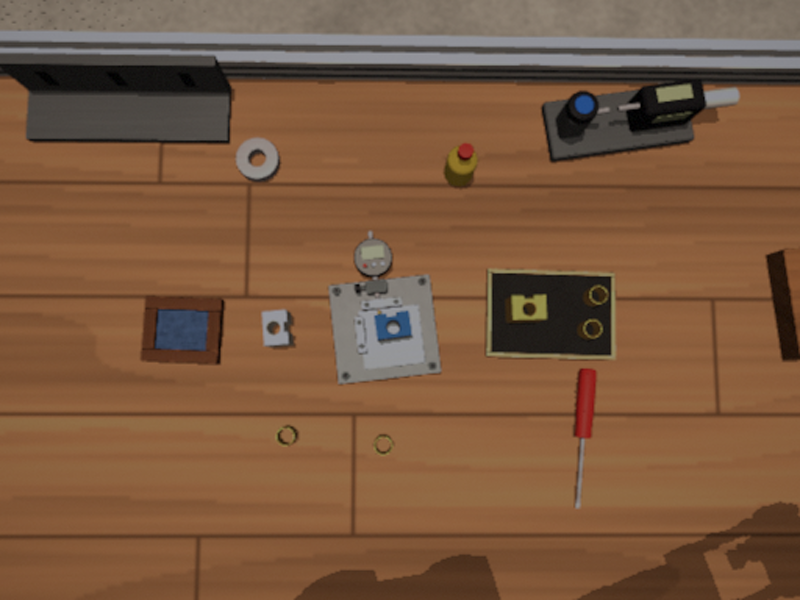

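View pics/scene0.png

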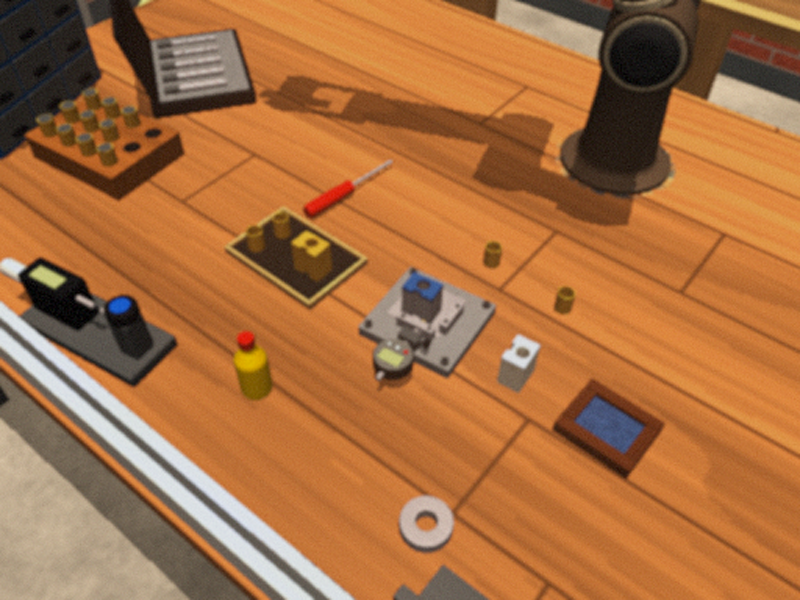

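Candidates at top-view pixels (800x600): the blue-topped master is at (393,326) on the fixture, with the keyway notch up. The white decoy at (276,328), the blue pocket lining at (182,330) and the blue knob at (583,107) are not it. The brass block is at (528,307) on the tray; the bushings are at (598,295), (592,328), (287,436) and (383,444). Next I'll measure these positions and check a close crop.

```bash
cat > h.py <<'E'
import cv2,numpy as np
from scipy.spatial.transform import Rotation as R
def ray(c,uv,z):
    K=c["intrinsics"];Rm=cv2.Rodrigues(np.array(c["rvec"]))[0];t=np.array(c["tvec"]).ravel()
    o=-Rm.T@t;uv=np.atleast_2d(np.array(uv,float))
    d=np.c_[(uv-K[:2,2])/[K[0,0],K[1,1]],np.ones(len(uv))]@Rm
    return o+d*((z-o[2])/d[:,2])[:,None]
def rects(c,mask,z,amin,f=1):
    """filled blobs -> world centre, size, angle of the long side (deg), pixel centre"""
    out=[]
    for k in cv2.findContours(mask.astype(np.uint8),cv2.RETR_EXTERNAL,cv2.CHAIN_APPROX_NONE)[0]:
        if cv2.contourArea(k)<amin: continue
        P=ray(c,k[:,0,:],z)[:,:2]; q=cv2.boxPoints(cv2.minAreaRect((P*1000).astype(np.float32)))
        e=[q[1]-q[0],q[2]-q[1]]; e=sorted(e,key=np.linalg.norm)
        L=e[1];a=np.degrees(np.arctan2(L[1],L[0]))%180
        out.append((q.mean(0).round(1),[round(float(np.linalg.norm(v)),1) for v in e],round(float(a),1),k[:,0,:].mean(0).round(),cv2.contourArea(k)))
    return out
E
python3 - <<'E'
from h import *
from rig import eyes
c=eyes.get_calibration("top");f=np.load("pics/top0.npz");p,d=f["p"],f["d"]
h=cv2.cvtColor(p,cv2.COLOR_RGB2HSV);H,S,V=[h[...,i].astype(int) for i in range(3)]
blue=(H>100)&(H<125)&(S>90)&(V>50)
for z in(.076,.012):
    print("blue",z);[print(x) for x in rects(c,blue,z,80)]
br=(H>22)&(H<34)&(S>120)&(V>100)
print("brass");[print(x) for x in rects(c,br,.062,15)]
gray=(S<50)&(V>90);gray=cv2.morphologyEx(gray.astype(np.uint8),cv2.MORPH_OPEN,np.ones((3,3)))
print("gray");[print(x) for x in rects(c,gray,.02,80)]
cv2.imwrite("pics/crop1.png",cv2.resize(p[165:250,85:405,::-1],None,fx=2.5,fy=2.5,interpolation=cv2.INTER_CUBIC))
E
```

```text
blue 0.076
(array([532.4, -38.9], dtype=float32), [34.0, 46.2], 98.4, array([251., 208.]), 289.0)
(array([525.6, 250.1], dtype=float32), [52.0, 67.0], 87.8, array([116., 210.]), 720.5)
(array([ 851.5, -312.7], dtype=float32), [27.0, 28.1], 178.6, array([374.,  66.]), 109.5)
blue 0.012
(array([537. , -39.7], dtype=float32), [36.3, 49.3], 98.4, array([251., 208.]), 289.0)
(array([529.7, 268.5], dtype=float32), [55.4, 71.5], 87.8, array([116., 210.]), 720.5)
(array([ 877.3, -331.7], dtype=float32), [28.8, 29.9], 178.6, array([374.,  66.]), 109.5)
brass
(array([ 559.1, -229.8], dtype=float32), [33.1, 48.7], 90.3, array([338., 196.]), 300.5)
gray
(array([532. , 131.1], dtype=float32), [36.1, 50.6], 5.2, array([176., 209.]), 310.0)
(array([531.1, -27.1], dtype=float32), [143.0, 148.1], 96.7, array([244., 210.]), 3714.0)
(array([637.1, -10.2], dtype=float32), [50.6, 50.8], 45.1, array([238., 165.]), 360.0)
(array([783.1, 162.7], dtype=float32), [57.9, 59.9], 1.3, array([164., 101.]), 505.5)
(array([ 886.9, -539.9], dtype=float32), [24.7, 52.5], 98.0, array([461.,  62.]), 183.0)
(array([943.6, -55.6], dtype=float32), [21.4, 1214.0], 90.0, array([256.,  36.]), 3108.5)
(array([974.6, -55.5], dtype=float32), [25.3, 1217.7], 90.1, array([256.,  25.]), 3680.5)
```

View pics/crop1.png

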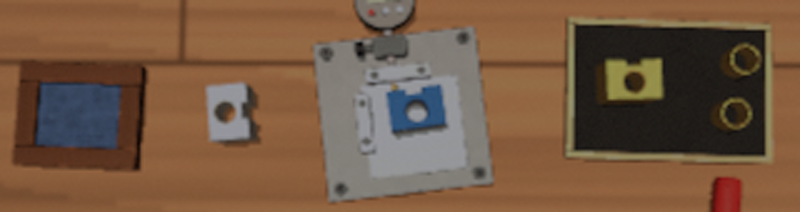

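The crop confirms it: the master (blue top, bore, notch up) is on the fixture, the white decoy to its left has its notch to the right, and the brass block on the tray has its notch up. The measured sizes match the given ones (34x46, 33x49, base 143x148). I'll go above the master now.

```bash
cat > plan.py <<'E'
import sys;from h import *;from rig import r
# plan.py x y z yaw_deg [n]  (mm) : rows to reach the pose with tool pointing down
def plan(x,y,z,yaw,n=None):
    o=r.get_obs();p=np.array(o["ee_pos"]);Q=R.from_rotvec(o["tcp_rot"])
    T=R.from_euler("z",yaw,degrees=True)*R.from_rotvec([np.pi,0,0])
    w=(Q.inv()*T).as_rotvec();d=np.array([x,y,z])/1e3-p
    n=n or int(max(np.ceil(np.linalg.norm(d)/.06),np.ceil(np.degrees(np.linalg.norm(w))/10),1))
    print("from",(p*1e3).round(1),"d",(d*1e3).round(1),"turn deg",np.degrees(w).round(2),"F",o["wrist_force"].round(1),"t",o["clock"])
    for i in range(n):
        s=Q.inv().apply(d/n)/.6; print([float(v) for v in np.r_[s,w/n/(np.pi/2)].round(4)],end=",\n"); Q=Q*R.from_rotvec(w/n)
a=list(map(float,sys.argv[1:]));plan(*a[:4],int(a[4]) if len(a)>4 else None)
E
python3 plan.py 500 -39 230 8
```

```text
from [ 245.9 -573.8  226.3] d [254.1 534.8   3.7] turn deg [-1.200e-01  1.000e-02  1.519e+01] F [-0.7 -0.3 -0.2] t 0.1
[0.074, -0.0652, -0.0005, -0.0001, 0.0, 0.0169],
[0.0723, -0.0672, -0.0005, -0.0001, 0.0, 0.0169],
[0.0705, -0.0691, -0.0005, -0.0001, 0.0, 0.0169],
[0.0686, -0.0709, -0.0005, -0.0001, 0.0, 0.0169],
[0.0667, -0.0727, -0.0005, -0.0001, 0.0, 0.0169],
[0.0648, -0.0745, -0.0005, -0.0001, 0.0, 0.0169],
[0.0628, -0.0762, -0.0005, -0.0001, 0.0, 0.0169],
[0.0607, -0.0778, -0.0006, -0.0001, 0.0, 0.0169],
[0.0586, -0.0794, -0.0006, -0.0001, 0.0, 0.0169],
[0.0565, -0.0809, -0.0006, -0.0001, 0.0, 0.0169],
```

Emit:
{"op": "step_arm", "data": {"moves": [[0.074,-0.065,0,0,0,0.017],[0.072,-0.067,0,0,0,0.017],[0.071,-0.069,0,0,0,0.017],[0.069,-0.071,0,0,0,0.017],[0.067,-0.073,0,0,0,0.017]], "claw": 1}}

```text
clock: 0.72
ee_pos: [0.3742, -0.3051, 0.2271]
tcp_rot: [-3.113, -0.423, -0.0]
wrist_force: [0.4, -0.1, 0.7]
opening: 0.0856
grasp_force: 0.0
```

Emit:
{"op": "step_arm", "data": {"moves": [[0.065,-0.075,0,0,0,0.017],[0.063,-0.076,0,0,0,0.017],[0.061,-0.078,0,0,0,0.017],[0.059,-0.079,0,0,0,0.017],[0.056,-0.081,0,0,0,0.017]]}}

```text
clock: 1.35
ee_pos: [0.5019, -0.0377, 0.2273]
tcp_rot: [3.134, 0.215, -0.0]
wrist_force: [0.7, -0.6, -0.1]
opening: 0.0854
grasp_force: 0.0
```

Emit:
{"op": "step_arm", "data": {"moves": [[0,0,0,0,0,0],[0,0,0,0,0,0]]}}

```text
clock: 1.6
ee_pos: [0.501, -0.0395, 0.2269]
tcp_rot: [3.134, 0.218, -0.002]
wrist_force: [0.5, -0.1, -0.4]
opening: 0.0853
grasp_force: 0.0
```

```bash
python3 - <<'E'
from h import *
from rig import r,eyes
o=r.get_obs();print(o["ee_pos"],np.degrees(R.from_rotvec(o["tcp_rot"]).as_euler("zyx")))
c=eyes.get_calibration("wrist");p,d=eyes.capture("wrist")
np.savez("pics/w1.npz",p=p,d=d,**c);cv2.imwrite("pics/w1.png",cv2.resize(p[:,:,::-1],(800,600),interpolation=cv2.INTER_CUBIC))
E
```

```text
[ 0.50096357 -0.03954638  0.22691937] [-7.97125304e+00 -8.53595490e-02  1.79973125e+02]
```

View pics/w1.png

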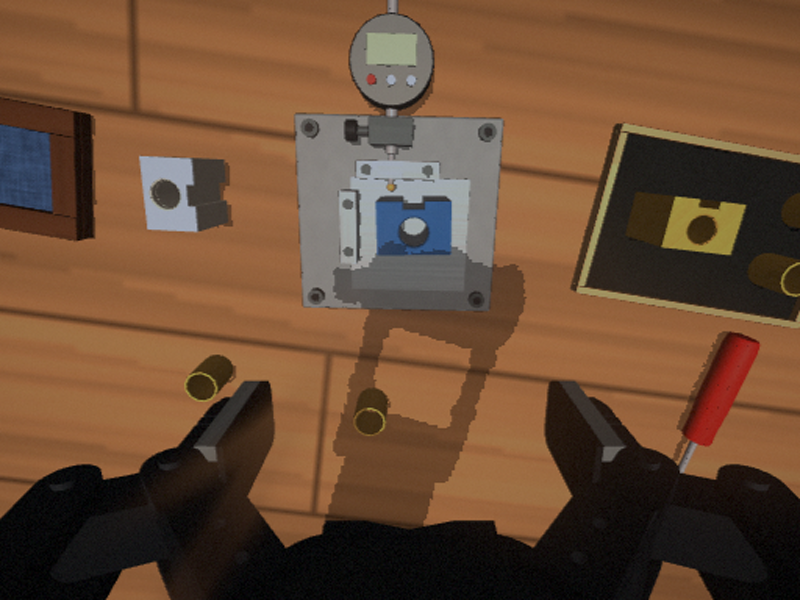

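The wrist view shows the master's blue top at (413,225) with its notch up and the plunger tip at (391,186). The back fence is at (398,170), the side fence at (348,225), and the brass top at (705,225) with its notch up. Refining from this view.

```bash
python3 - <<'E'
from h import *
f=np.load("pics/w1.npz");p,d=f["p"],f["d"];c=f
h=cv2.cvtColor(p,cv2.COLOR_RGB2HSV);H,S,V=[h[...,i].astype(int) for i in range(3)]
cl=lambda m:cv2.morphologyEx(m.astype(np.uint8),cv2.MORPH_OPEN,np.ones((3,3)))
blue=(H>100)&(H<125)&(S>120)&(V>60)
print("blue");[print(x) for x in rects(c,cl(blue),.076,300)]
br=(H>22)&(H<34)&(S>120)&(V>140)
print("brass");[print(x) for x in rects(c,cl(br),.062,300)]
# plate edges, sub-pixel by gradients along lines: corner screws
g=cv2.cvtColor(p,cv2.COLOR_RGB2GRAY)
pl=np.zeros(g.shape,np.uint8);s=.64
pl=cl((S<60)&(V>60)); pl[:, :180]=0; pl[:72]=0
k=max(cv2.findContours(pl,cv2.RETR_EXTERNAL,cv2.CHAIN_APPROX_NONE)[0],key=cv2.contourArea)[:,0]
W=ray(c,k,.02)[:,:2]*1e3
def line(m,ax):
    P=W[m];a=np.polyfit(P[:,ax],P[:,1-ax],1);a=np.polyfit(P[:,ax][abs(np.polyval(a,P[:,ax])-P[:,1-ax])<1.5],P[:,1-ax][abs(np.polyval(a,P[:,ax])-P[:,1-ax])<1.5],1);return a
u,v=k[:,0]/s,k[:,1]/s
L=line((u<310)&(v>130)&(v<290),0);Rr=line((u>480)&(v>130)&(v<230),0);T=line((v<125)&(u>310)&(u<340),1);B=line((v>300)&(u>330)&(u<480),1)
print("left yaw",np.degrees(np.arctan(L[0])),"right",np.degrees(np.arctan(Rr[0])),"top",np.degrees(np.arctan(-T[0])),"bot",np.degrees(np.arctan(-B[0])))
def X(l,t): # y=l0 x+l1 ; x=t0 y+t1
    x=(t[0]*l[1]+t[1])/(1-t[0]*l[0]);return np.array([x,l[0]*x+l[1]])
Cs=[X(L,T),X(Rr,T),X(Rr,B),X(L,B)];print(np.round(Cs,1))
# fence tops and tip
wh=cl((S<40)&(V>0))
print("tip ray z=.031",ray(c,[[391*s,186*s]],.031)*1e3,"depth",d[int(186*s),int(391*s)])
print("side fence face px (360,225) z.04",ray(c,[[360*s,225*s]],.04)*1e3,"back (398,178)",ray(c,[[398*s,178*s]],.04)*1e3)
cv2.imwrite("pics/crop2.png",cv2.resize(p[70:200,185:325,::-1],None,fx=4,fy=4,interpolation=cv2.INTER_CUBIC))
E
```

```text
blue
(array([533.1, -36.2], dtype=float32), [32.8, 46.8], 98.0, array([265., 145.]), 1352.5)
brass
(array([ 559.5, -227.7], dtype=float32), [33.2, 47.1], 91.4, array([449., 144.]), 1287.5)
left yaw 6.734038308822595 right 6.585671729482779 top 7.963748089027359 bot 6.706644735918624
[[ 593.8   57.3]
 [ 614.2  -89.1]
 [ 469.8 -105.8]
 [ 452.6   40.6]]
tip ray z=.031 [[554.60087166 -17.32648352  31.        ]] depth 0.329521
side fence face px (360,225) z.04 [[525.07466313   0.90807857  40.        ]] back (398,178) [[561.08559684 -21.75000471  40.        ]]
```

View pics/crop2.png

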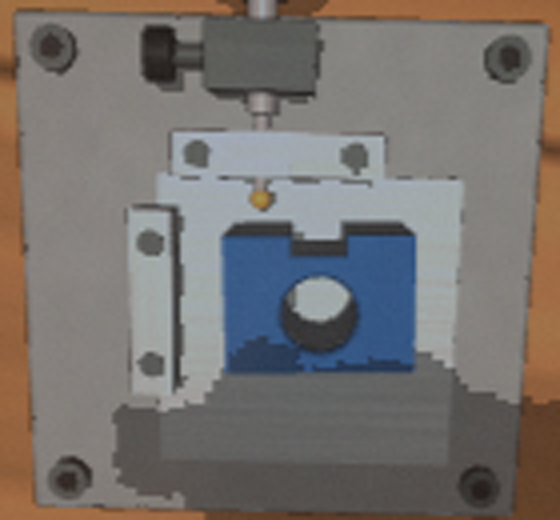

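Everything agrees: fixture yaw ≈6.7°, origin ≈(544,-18), and the plunger tip ray falls within about 1 mm of where it should be. Master at (533,-37), yaw 8°. Descending to grasp.

```bash
python3 plan.py 533 -37 62 8 4;
```

```text
from [500.8 -40.2 227. ] d [  32.2    3.2 -165. ] turn deg [ 0.01  0.08 -0.12] F [-0.1  1.3 -0.7] t 1.65
[0.0135, 0.0005, 0.0687, 0.0, 0.0002, -0.0003],
[0.0135, 0.0005, 0.0687, 0.0, 0.0002, -0.0003],
[0.0135, 0.0005, 0.0687, 0.0, 0.0002, -0.0003],
[0.0135, 0.0005, 0.0687, 0.0, 0.0002, -0.0003],
```

Emit:
{"op": "step_arm", "data": {"moves": [[0.054,0.002,0,0,0,0],[0,0,0.09,0,0,0],[0,0,0.09,0,0,0],[0,0,0.065,0,0,0],[0,0,0.03,0,0,0]], "claw": 1}}

```text
clock: 2.28
ee_pos: [0.5313, -0.0377, 0.0599]
tcp_rot: [-3.134, -0.212, 0.008]
wrist_force: [0.2, -0.3, 0.2]
opening: 0.0853
grasp_force: 0.0
```

Emit:
{"op": "step_arm", "data": {"moves": [[0,0,0,0,0,0],[0,0,0,0,0,0],[0,0,0,0,0,0],[0,0,0,0,0,0]], "claw": -1}}

```text
clock: 2.78
ee_pos: [0.5362, -0.0369, 0.0649]
tcp_rot: [3.132, 0.217, 0.008]
wrist_force: [1.1, -2.5, 6.4]
opening: 0.0455
grasp_force: 62.7
```

Emit:
{"op": "step_arm", "data": {"moves": [[0,0,0,0,0,0],[0,0,0,0,0,0]]}}

```text
clock: 3.02
ee_pos: [0.5362, -0.037, 0.0649]
tcp_rot: [3.132, 0.217, 0.008]
wrist_force: [0.7, -1.4, 6.8]
opening: 0.0457
grasp_force: 62.8
```

```bash
python3 - <<'E'
from h import *
from rig import r,eyes
o=r.get_obs();print(o)
c=eyes.get_calibration("wrist");p,d=eyes.capture("wrist")
np.savez("pics/w2.npz",p=p,d=d,**c);cv2.imwrite("pics/w2.png",cv2.resize(p[:,:,::-1],(800,600),interpolation=cv2.INTER_CUBIC))
E
```

```text
{'clock': 3.025, 'joints': array([-1.49456706e-01,  3.55952240e-01,  1.94943757e+00, -8.40481793e-04,
        8.30976322e-01,  1.28374302e+00]), 'qvel': array([ 5.69074566e-05,  3.43411552e-05, -3.52202159e-04,  2.56693897e-04,
       -2.75565074e-04, -1.65984376e-03]), 'effort': array([ 1.02827355e+00, -3.36401582e+01, -1.87801033e+01,  3.32305441e-01,
        4.57210685e-03, -2.55270337e-02]), 'ee_pos': array([ 0.53623726, -0.03695755,  0.06493654]), 'tcp_rot': array([3.13235487, 0.21673043, 0.00779907]), 'wrist_force': array([ 0.72494682, -1.43435773,  6.77930748]), 'moment': array([-0.22777144, -0.02368468, -0.0128561 ]), 'grasp_force': 62.76069612700667, 'opening': 0.045693252252407446}
```

View pics/w2.png

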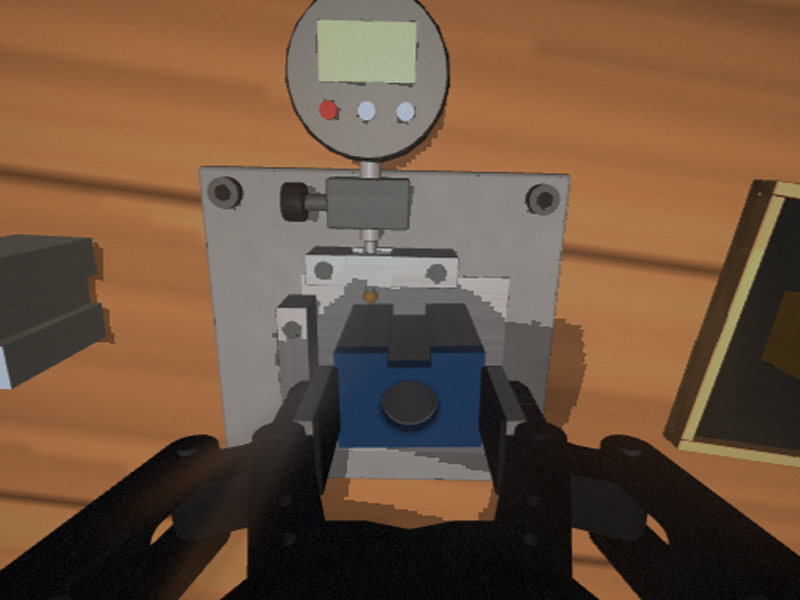

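The fingers hold the master on its 34 mm faces, above the fences, with the blue top at (410,395). Lifting it.

Emit:
{"op": "step_arm", "data": {"moves": [[0,0,-0.01,0,0,0],[0,0,-0.04,0,0,0],[0,0,-0.09,0,0,0],[0,0,-0.07,0,0,0],[0,0,0,0,0,0]]}}

```text
clock: 3.7
ee_pos: [0.5364, -0.0364, 0.1919]
tcp_rot: [3.133, 0.217, 0.012]
wrist_force: [0.8, -0.7, -5.0]
opening: 0.0456
grasp_force: 64.0
```

```bash
python3 plan.py 532 268.5 185 -2.2 6
```

```text
from [536.4 -36.4 191.9] d [ -4.4 304.9  -6.9] turn deg [ 0.07 -0.45 10.11] F [ 0.8 -0.7 -5. ] t 3.7
[0.0104, -0.0841, 0.0018, 0.0001, -0.0008, 0.0187],
[0.008, -0.0843, 0.0018, 0.0001, -0.0008, 0.0187],
[0.0055, -0.0845, 0.0018, 0.0001, -0.0008, 0.0187],
[0.003, -0.0846, 0.0019, 0.0001, -0.0008, 0.0187],
[0.0005, -0.0847, 0.0019, 0.0001, -0.0008, 0.0187],
[-0.002, -0.0847, 0.0019, 0.0001, -0.0008, 0.0187],
```

Emit:
{"op": "step_arm", "data": {"moves": [[0.01,-0.084,0,0,0,0.019],[0.008,-0.084,0,0,0,0.019],[0.005,-0.085,0,0,0,0.019],[0.003,-0.085,0,0,0,0.019],[0,-0.085,0,0,0,0.019]]}}

```text
clock: 4.32
ee_pos: [0.5268, 0.219, 0.1848]
tcp_rot: [3.139, -0.019, -0.009]
wrist_force: [1.2, -0.3, -5.2]
opening: 0.0455
grasp_force: 64.2
```

Emit:
{"op": "step_arm", "data": {"moves": [[-0.002,-0.085,0,0,0,0.019],[0,0,0,0,0,0],[0,0,0,0,0,0]]}}

```text
clock: 4.7
ee_pos: [0.5267, 0.2683, 0.1854]
tcp_rot: [3.138, -0.063, -0.008]
wrist_force: [0.2, 0.4, -5.0]
opening: 0.0451
grasp_force: 64.5
```

```bash
python3 plan.py 532 268.5 60 -2.2 3; python3 - <<'E'
from h import *
from rig import r,eyes
c=eyes.get_calibration("wrist");p,d=eyes.capture("wrist")
np.savez("pics/w3.npz",p=p,d=d,**c);cv2.imwrite("pics/w3.png",cv2.resize(p[:,:,::-1],(800,600),interpolation=cv2.INTER_CUBIC))
t,_=eyes.capture("top");c=eyes.get_calibration("top");h=cv2.cvtColor(t,cv2.COLOR_RGB2HSV)
E
```

```text
from [526.7 268.3 185.4] d [   5.3    0.2 -125.4] turn deg [ 0.18  0.3  -0.09] F [ 0.2  0.4 -5. ] t 4.7
[0.0033, -0.0004, 0.0696, 0.0007, 0.0011, -0.0003],
[0.0032, -0.0004, 0.0697, 0.0007, 0.0011, -0.0003],
[0.0031, -0.0003, 0.0697, 0.0007, 0.0011, -0.0003],
```

View pics/w3.png

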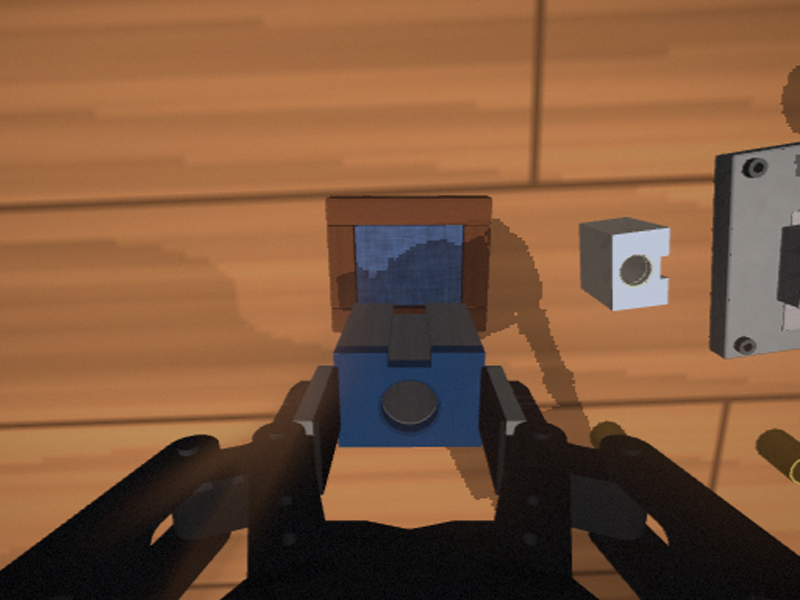

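The view shows the pocket at u 356–462 with its far edge at v 226, square to the gripper, and the held master at (410,390). I'll check the pocket's far edge, then lower.

```bash
python3 - <<'E'
from h import *
c=np.load("pics/w3.npz");s=.64
P=ray(c,np.array([[356,226],[462,226]])*s,.016)*1e3;print(P)
print("stand far corners",ray(c,np.array([[328,197],[491,197]])*s,.02)*1e3)
print("master top corners",ray(c,np.array([[340,446],[483,446],[334,350],[484,350]])*s,.1985)*1e3)
E
```

```text
[[558.3014165  303.87485956  16.        ]
 [555.41220319 232.00411895  16.        ]]
stand far corners [[578.49865083 320.42130034  20.        ]
 [574.20264704 213.24194143  20.        ]]
master top corners [[509.27233662 293.16286607 198.5       ]
 [507.31493297 245.71574018 198.5       ]
 [543.63891637 292.16738735 198.5       ]
 [541.74226613 245.63040211 198.5       ]]
```

Emit:
{"op": "step_arm", "data": {"moves": [[0.005,0,0.04,0,0.003,0],[0,0,0.08,0,0,0],[0,0,0.06,0,0,0],[0,0,0.02,0,0,0],[0,0,0,0,0,0]]}}

```text
clock: 5.42
ee_pos: [0.5322, 0.268, 0.0679]
tcp_rot: [3.14, -0.067, 0.005]
wrist_force: [-0.4, -0.1, -4.0]
opening: 0.0456
grasp_force: 64.6
```

Emit:
{"op": "step_arm", "data": {"moves": [[0,0,0.002,0,0,0],[0,0,0,0,0,0]]}}

```text
clock: 5.68
ee_pos: [0.534, 0.2696, 0.0692]
tcp_rot: [-3.14, 0.065, -0.013]
wrist_force: [0.4, -0.6, -4.8]
opening: 0.0458
grasp_force: 64.6
```

Emit:
{"op": "step_arm", "data": {"moves": [[0,0,0.007,0,0,0],[0,0,0.003,0,0,0],[0,0,0,0,0,0]]}}

```text
clock: 6.05
ee_pos: [0.5321, 0.269, 0.061]
tcp_rot: [3.141, -0.065, 0.006]
wrist_force: [-0.5, -0.2, -4.5]
opening: 0.0456
grasp_force: 64.6
```

Emit:
{"op": "step_arm", "data": {"moves": [[0,0,0.003,0,0,0],[0,0,0,0,0,0]]}}

```text
clock: 6.3
ee_pos: [0.5323, 0.269, 0.0593]
tcp_rot: [3.141, -0.065, 0.007]
wrist_force: [0.6, 0.1, -5.7]
opening: 0.0455
grasp_force: 64.6
```

Emit:
{"op": "step_arm", "data": {"moves": [[0,0,0.003,0,0,0],[0,0,0,0,0,0]]}}

```text
clock: 6.55
ee_pos: [0.5323, 0.269, 0.0574]
tcp_rot: [3.141, -0.065, 0.007]
wrist_force: [-0.5, 0.8, -4.3]
opening: 0.0456
grasp_force: 64.6
```

Emit:
{"op": "step_arm", "data": {"moves": [[0,0,0.003,0,0,0],[0,0,0,0,0,0]]}}

```text
clock: 6.8
ee_pos: [0.5328, 0.2691, 0.057]
tcp_rot: [3.141, -0.065, 0.008]
wrist_force: [-2.6, -2.0, 2.7]
opening: 0.0455
grasp_force: 65.5
```

Contact came at z=57, matching the expected 56.9. Release and rise.

Emit:
{"op": "step_arm", "data": {"moves": [[0,0,0,0,0,0],[0,0,0,0,0,0],[0,0,0,0,0,0],[0,0,0,0,0,0]], "claw": 1}}

```text
clock: 7.3
ee_pos: [0.5326, 0.2691, 0.0559]
tcp_rot: [-3.141, 0.065, -0.008]
wrist_force: [0.0, 0.6, -0.4]
opening: 0.0854
grasp_force: 0.0
```

Emit:
{"op": "step_arm", "data": {"moves": [[0,0,-0.03,0,0,0],[0,0,-0.08,0,0,0],[0,0,-0.09,0,0,0],[0,0,0,0,0,0]]}}

```text
clock: 7.8
ee_pos: [0.5366, 0.2711, 0.1836]
tcp_rot: [-3.135, 0.065, -0.027]
wrist_force: [0.1, -0.3, -0.6]
opening: 0.0858
grasp_force: 0.0
```

```bash
python3 plan.py 559.5 -228.5 180 0.8 9; python3 - <<'E'
from h import *
from rig import r,eyes
c=eyes.get_calibration("wrist");p,d=eyes.capture("wrist")
h=cv2.cvtColor(p,cv2.COLOR_RGB2HSV);H,S,V=[h[...,i].astype(int) for i in range(3)]
t,dt=eyes.capture("top");ct=eyes.get_calibration("top")
cv2.imwrite("pics/a4.png",np.hstack([p[:,:,::-1][100:384,130:400],cv2.resize(t[170:250,80:180,::-1],(355,284),interpolation=cv2.INTER_CUBIC)]))
E
```

```text
from [536.6 271.1 183.6] d [  22.9 -499.6   -3.6] turn deg [-0.32 -1.01 -3.16] F [ 0.1 -0.3 -0.6] t 7.8
[0.0081, 0.0923, 0.0003, -0.0004, -0.0012, -0.0039],
[0.0075, 0.0923, 0.0003, -0.0004, -0.0012, -0.0039],
[0.0069, 0.0924, 0.0003, -0.0004, -0.0012, -0.0039],
[0.0064, 0.0924, 0.0004, -0.0004, -0.0012, -0.0039],
[0.0058, 0.0924, 0.0004, -0.0004, -0.0012, -0.0039],
[0.0052, 0.0925, 0.0005, -0.0004, -0.0012, -0.0039],
[0.0047, 0.0925, 0.0005, -0.0004, -0.0012, -0.0039],
[0.0041, 0.0925, 0.0006, -0.0004, -0.0012, -0.0039],
[0.0035, 0.0925, 0.0006, -0.0004, -0.0012, -0.0039],
```

View pics/a4.png

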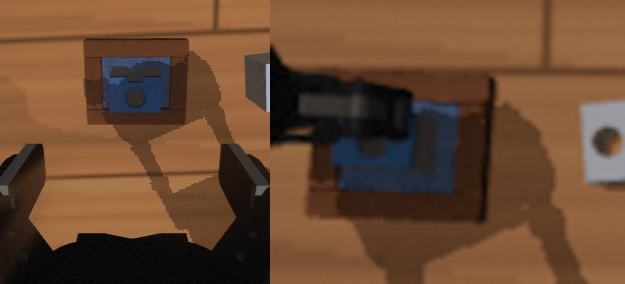

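The master is seated in the pocket, with its top at (135,92) inside the blue lining. I'll verify that from the top camera after moving to the block.

Emit:
{"op": "step_arm", "data": {"moves": [[0.008,0.092,0,0,0,-0.004],[0.007,0.092,0,0,0,-0.004],[0.007,0.092,0,0,0,-0.004],[0.006,0.092,0,0,0,-0.004],[0.006,0.092,0,0,0,-0.004]]}}

```text
clock: 8.52
ee_pos: [0.5427, -0.009, 0.1742]
tcp_rot: [-3.141, 0.015, -0.002]
wrist_force: [0.8, 0.8, -0.8]
opening: 0.0855
grasp_force: 0.0
```

Emit:
{"op": "step_arm", "data": {"moves": [[0.005,0.092,0,0,0,-0.004],[0.005,0.092,0,0,0,-0.004],[0.004,0.092,0,0,0,-0.004],[-0.03,0.092,0,0,0,-0.004],[0,0,0,0,0,0]]}}

```text
clock: 9.15
ee_pos: [0.5322, -0.2316, 0.1741]
tcp_rot: [-3.141, -0.015, -0.002]
wrist_force: [0.5, 1.0, 0.1]
opening: 0.0855
grasp_force: 0.0
```

```bash
python3 - <<'E'
from h import *
from rig import r,eyes
c=eyes.get_calibration("wrist");p,d=eyes.capture("wrist")
h=cv2.cvtColor(p,cv2.COLOR_RGB2HSV);H,S,V=[h[...,i].astype(int) for i in range(3)]
np.savez("pics/w5.npz",p=p,d=d,**c)
br=(H>22)&(H<34)&(S>120)&(V>140)
print([x for x in rects(c,cv2.morphologyEx(br.astype(np.uint8),cv2.MORPH_OPEN,np.ones((3,3))),.062,300)])
t,dt=eyes.capture("top");ct=eyes.get_calibration("top")
h=cv2.cvtColor(t,cv2.COLOR_RGB2HSV);H,S,V=[h[...,i].astype(int) for i in range(3)]
cv2.imwrite("pics/a5.png",np.hstack([cv2.resize(p[:,:,::-1],(400,300)),cv2.resize(t[170:250,80:180,::-1],(375,300),interpolation=cv2.INTER_CUBIC)]))
E
python3 plan.py 559.5 -228.5 48 0.8 3
```

```text
[(array([ 564.7, -227.4], dtype=float32), [23.1, 47.3], 91.7, array([260., 150.]), 862.0)]
from [ 533.3 -228.1  174.3] d [  26.2   -0.4 -126.3] turn deg [-0.12 -0.1  -0.04] F [ 0.9 -0.1 -0.9] t 9.25
[0.0145, 0.0005, 0.0702, -0.0004, -0.0004, -0.0002],
[0.0145, 0.0005, 0.0702, -0.0004, -0.0004, -0.0002],
[0.0145, 0.0005, 0.0702, -0.0004, -0.0004, -0.0002],
```

View pics/a5.png

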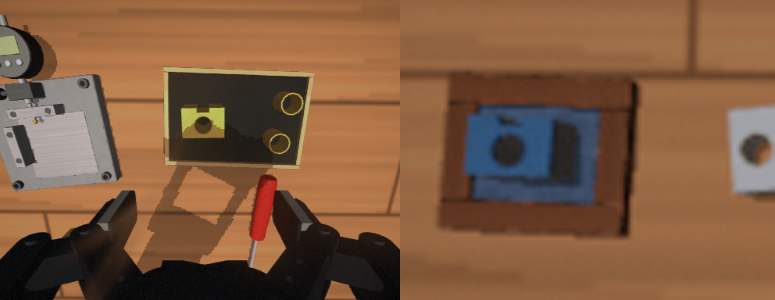

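The master stands in the pocket. The brass block's notch points away, its far edge gives x centre ≈559, and its yaw is ≈1.3°. Grasping it.

Emit:
{"op": "step_arm", "data": {"moves": [[0.044,0.001,0,0,0,-0.006],[0,0,0.08,0,0,0],[0,0,0.08,0,0,0],[0,0,0.035,0,0,0],[0,0,0.013,0,0,0]]}}

```text
clock: 9.88
ee_pos: [0.561, -0.227, 0.0498]
tcp_rot: [-3.14, -0.041, -0.003]
wrist_force: [-0.2, 0.3, 0.5]
opening: 0.0853
grasp_force: 0.0
```

Emit:
{"op": "step_arm", "data": {"moves": [[0,0,0,0,0,0],[0,0,0,0,0,0]]}}

```text
clock: 10.12
ee_pos: [0.5633, -0.2293, 0.0533]
tcp_rot: [3.139, 0.039, 0.013]
wrist_force: [0.7, 0.1, 0.3]
opening: 0.0853
grasp_force: 0.0
```

Emit:
{"op": "step_arm", "data": {"moves": [[-0.006,0,0.008,0,0,0],[0,0,0,0,0,0],[0,0,0,0,0,0]]}}

```text
clock: 10.5
ee_pos: [0.558, -0.2288, 0.0467]
tcp_rot: [3.141, 0.038, 0.008]
wrist_force: [-0.2, 0.4, 0.9]
opening: 0.0852
grasp_force: 0.0
```

Emit:
{"op": "step_arm", "data": {"moves": [[0,0,0,0,0,0],[0,0,0,0,0,0],[0,0,0,0,0,0],[0,0,0,0,0,0],[0,0,0,0,0,0]], "claw": -1}}

```text
clock: 11.12
ee_pos: [0.5586, -0.2292, 0.047]
tcp_rot: [3.14, 0.039, 0.009]
wrist_force: [-0.5, -1.5, 4.7]
opening: 0.0462
grasp_force: 62.7
```

Emit:
{"op": "step_arm", "data": {"moves": [[0,0,-0.01,0,0,0],[0,0,-0.04,0,0,0],[0,0,-0.09,0,0,0],[0,0,-0.07,0,0,0],[0,0,0,0,0,0]]}}

```text
clock: 11.75
ee_pos: [0.5599, -0.2295, 0.1758]
tcp_rot: [3.138, 0.039, 0.018]
wrist_force: [0.7, -0.7, -5.3]
opening: 0.0462
grasp_force: 63.6
```

```bash
python3 - <<'E'
from h import *
from rig import r,eyes
c=eyes.get_calibration("top");print("master top",ray(c,[[109.1,208.9]],.068)*1e3)
o=r.get_obs();T=o["ee_pos"];print(T,o["moment"])
a=np.radians(6.7);C=np.array([[np.cos(a),-np.sin(a)],[np.sin(a),np.cos(a)]])
print("seat - standoff",np.array([544.4,-17.8])+C@[-25,-20])
E
python3 plan.py 522 -40 170 6.7
```

```text
master top [[529.2792714 266.3932073  68.       ]]
[ 0.55986236 -0.22954015  0.17581716] [ 0.00626023 -0.03460132  0.00727089]
seat - standoff [521.9041485  -40.58018142]
from [ 559.9 -229.5  175.8] d [-37.9 189.5  -5.8] turn deg [ 0.23 -0.64 -5.28] F [ 0.7 -0.7 -5.3] t 11.75
[-0.0138, -0.0793, 0.002, 0.0006, -0.0018, -0.0147],
[-0.012, -0.0796, 0.0021, 0.0006, -0.0018, -0.0147],
[-0.0102, -0.0799, 0.0022, 0.0006, -0.0018, -0.0147],
[-0.0083, -0.0801, 0.0023, 0.0006, -0.0018, -0.0147],
```

The master is confirmed at the pocket centre at 68 mm height. Moving the block over the fixture.

Emit:
{"op": "step_arm", "data": {"moves": [[-0.014,-0.079,0,0,0,-0.015],[-0.012,-0.08,0,0,0,-0.015],[-0.01,-0.08,0,0,0,-0.015],[-0.008,-0.08,0,0,0,-0.015],[0,0,0,0,0,0]]}}

```text
clock: 12.38
ee_pos: [0.5153, -0.0354, 0.1684]
tcp_rot: [-3.133, -0.193, 0.006]
wrist_force: [0.2, -0.5, -5.4]
opening: 0.046
grasp_force: 64.1
```

Emit:
{"op": "step_arm", "data": {"moves": [[0,0,0.05,0,0,0],[0,0,0.06,0,0,0],[0,0,0.03,0,0,0],[0,0,0,0,0,0],[0,0,0,0,0,0]]}}

```text
clock: 13.0
ee_pos: [0.521, -0.0396, 0.0889]
tcp_rot: [3.135, 0.186, 0.01]
wrist_force: [0.1, 0.2, -4.8]
opening: 0.0461
grasp_force: 64.1
```

```bash
python3 - <<'E'
from h import *
from rig import r,eyes
c=eyes.get_calibration("wrist");p,d=eyes.capture("wrist")
np.savez("pics/w6.npz",p=p,d=d,**c)
cv2.imwrite("pics/w6.png",cv2.resize(p[:,:,::-1],(800,600),interpolation=cv2.INTER_CUBIC))
E
python3 plan.py 522 -40 66 6.7 1
```

```text
from [521.5 -39.6  89.5] d [  0.5  -0.4 -23.5] turn deg [ 0.09 -0.42  0.1 ] F [-0.1  0.  -4.7] t 13.05
[0.0005, 0.0007, 0.0392, 0.001, -0.0047, 0.0011],
```

View pics/w6.png

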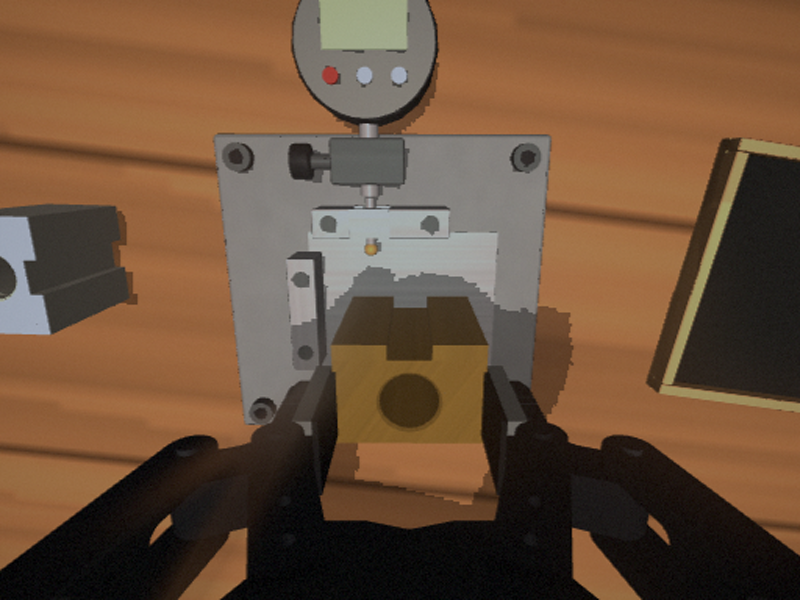

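The block is centred in the grip with its keyway facing the plunger tip (371,248), its edges parallel to the fixture's. Lowering to the base until contact.

Emit:
{"op": "step_arm", "data": {"moves": [[0,0,0.03,0,0,0],[0,0,0.01,0,0,0],[0,0,0,0,0,0],[0,0,0,0,0,0]]}}

```text
clock: 13.55
ee_pos: [0.5203, -0.0392, 0.0643]
tcp_rot: [3.135, 0.187, 0.008]
wrist_force: [1.5, -0.3, -4.0]
opening: 0.0464
grasp_force: 64.1
```

Emit:
{"op": "step_arm", "data": {"moves": [[0,0,0.003,0,0,0],[0,0,0,0,0,0]]}}

```text
clock: 13.8
ee_pos: [0.5203, -0.0391, 0.0626]
tcp_rot: [3.136, 0.187, 0.008]
wrist_force: [0.5, 0.1, -4.0]
opening: 0.0462
grasp_force: 64.1
```

Emit:
{"op": "step_arm", "data": {"moves": [[0,0,0.002,0,0,0],[0,0,0,0,0,0]]}}

```text
clock: 14.05
ee_pos: [0.5201, -0.0392, 0.0612]
tcp_rot: [3.136, 0.187, 0.007]
wrist_force: [0.9, 1.4, -5.6]
opening: 0.046
grasp_force: 64.1
```

Emit:
{"op": "step_arm", "data": {"moves": [[0,0,0.002,0,0,0],[0,0,0,0,0,0]]}}

```text
clock: 14.3
ee_pos: [0.5206, -0.0393, 0.061]
tcp_rot: [3.135, 0.187, 0.008]
wrist_force: [-1.7, -0.0, 4.6]
opening: 0.0459
grasp_force: 65.1
```

Seated on the base with about 10 N reaction. Sliding +y (tool −y) to the side fence first, so the keyway lines up with the tip, then +x.

Emit:
{"op": "step_arm", "data": {"moves": [[0,-0.01,0,0,0,0],[0,-0.01,0,0,0,0],[0,-0.004,0,0,0,0],[0,0,0,0,0,0]]}}

```text
clock: 14.8
ee_pos: [0.5199, -0.0247, 0.061]
tcp_rot: [3.135, 0.187, 0.012]
wrist_force: [1.3, -1.2, 6.1]
opening: 0.0462
grasp_force: 65.3
```

Emit:
{"op": "step_arm", "data": {"moves": [[0,-0.003,0,0,0,0],[0,0,0,0,0,0]]}}

```text
clock: 15.05
ee_pos: [0.5197, -0.0232, 0.061]
tcp_rot: [3.135, 0.187, 0.012]
wrist_force: [0.1, -2.4, 5.1]
opening: 0.046
grasp_force: 65.3
```

Emit:
{"op": "step_arm", "data": {"moves": [[0,-0.003,0,0,0,0],[0,0,0,0,0,0]]}}

```text
clock: 15.3
ee_pos: [0.5196, -0.0222, 0.061]
tcp_rot: [3.133, 0.188, 0.012]
wrist_force: [0.1, -4.7, 5.3]
opening: 0.0457
grasp_force: 65.3
```

Side-fence contact is building (Fy −4.7). Now sliding +x.

Emit:
{"op": "step_arm", "data": {"moves": [[0.01,0,0,0,0,0],[0.01,0,0,0,0,0],[0.008,0,0,0,0,0],[0,0,0,0,0,0]]}}

```text
clock: 15.8
ee_pos: [0.5343, -0.0206, 0.0611]
tcp_rot: [3.133, 0.189, 0.004]
wrist_force: [-4.2, -6.5, 10.8]
opening: 0.0463
grasp_force: 65.8
```

Emit:
{"op": "step_arm", "data": {"moves": [[0.004,0,0,0,0,0],[0,0,0,0,0,0]]}}

```text
clock: 16.05
ee_pos: [0.536, -0.0203, 0.0611]
tcp_rot: [3.133, 0.189, 0.002]
wrist_force: [-4.5, -5.9, 11.0]
opening: 0.0462
grasp_force: 66.0
```

Emit:
{"op": "step_arm", "data": {"moves": [[0.003,0,0,0,0,0],[0,0,0,0,0,0]]}}

```text
clock: 16.3
ee_pos: [0.5376, -0.0201, 0.0611]
tcp_rot: [3.133, 0.189, 0.001]
wrist_force: [-5.2, -6.5, 10.8]
opening: 0.0463
grasp_force: 66.0
```

Emit:
{"op": "step_arm", "data": {"moves": [[0.003,0,-0.001,0,0,0],[0,0,0,0,0,0]]}}

```text
clock: 16.55
ee_pos: [0.5389, -0.02, 0.0611]
tcp_rot: [3.133, 0.189, 0.0]
wrist_force: [-5.3, -6.7, 10.6]
opening: 0.0459
grasp_force: 65.7
```

Emit:
{"op": "step_arm", "data": {"moves": [[0.003,0,0,0,0,0],[0,0,0,0,0,0]]}}

```text
clock: 16.8
ee_pos: [0.5401, -0.0198, 0.0611]
tcp_rot: [3.133, 0.189, -0.002]
wrist_force: [-5.9, -6.7, 10.5]
opening: 0.0459
grasp_force: 65.9
```

Emit:
{"op": "step_arm", "data": {"moves": [[0.003,0,0,0,0,0],[0,0,0,0,0,0]]}}

```text
clock: 17.05
ee_pos: [0.5418, -0.0196, 0.0612]
tcp_rot: [3.133, 0.189, -0.002]
wrist_force: [-6.1, -5.6, 10.7]
opening: 0.0459
grasp_force: 65.9
```

Emit:
{"op": "step_arm", "data": {"moves": [[0.003,0,-0.001,0,0,0],[0,0,0,0,0,0]]}}

```text
clock: 17.3
ee_pos: [0.5426, -0.0195, 0.0612]
tcp_rot: [3.133, 0.189, -0.006]
wrist_force: [-7.3, -7.4, 9.7]
opening: 0.0461
grasp_force: 65.8
```

Emit:
{"op": "step_arm", "data": {"moves": [[0.003,0,0,0,0,0],[0,0,0,0,0,0]]}}

```text
clock: 17.55
ee_pos: [0.5428, -0.0195, 0.0612]
tcp_rot: [3.133, 0.189, -0.012]
wrist_force: [-9.9, -7.4, 13.3]
opening: 0.0459
grasp_force: 66.2
```

Both contacts are made. I'll check flatness and squareness by comparing the block's top plane and front edge with the base in the wrist depth image.

```bash
cat > chk.py <<'E'
from h import *
from rig import r,eyes
import sys
o=r.get_obs();c=eyes.get_calibration("wrist");p,d=eyes.capture("wrist")
K=c["intrinsics"];Rm=cv2.Rodrigues(np.array(c["rvec"]))[0];t=np.array(c["tvec"]).ravel()
v,u=np.mgrid[:384,:512];P=np.stack([(u-K[0,2])/K[0,0]*d,(v-K[1,2])/K[1,1]*d,d],-1)
W=((P-t)@Rm)*1e3
a=np.radians(6.7);F=(W[...,:2]-[544.4,-17.8])@np.array([[np.cos(a),-np.sin(a)],[np.sin(a),np.cos(a)]])
Z=W[...,2]
def fit(m):
    x,y,z=F[...,0][m],F[...,1][m],Z[m]
    for _ in range(4):
        A=np.c_[x,y,np.ones(len(x))];q=np.linalg.lstsq(A,z,rcond=None)[0];e=z-A@q;k=abs(e)<max(.5,2*e.std());x,y,z=x[k],y[k],z[k]
    return q,len(x),e.std()
base=(abs(Z-20)<6)&(F[...,0]>-20)&(F[...,0]<55)&(abs(F[...,1])<75)&(d>0)
top=(abs(Z-76)<6)&(abs(F[...,0])<22)&(abs(F[...,1])<21)&(d>0)
qb,nb,sb=fit(base);qt,nt,st=fit(top)
print("base slope mrad",(qb[:2]*1e3).round(1),"z",qb[2].round(1),nb,sb.round(2));print("top slope",(qt[:2]*1e3).round(1),"z",qt[2].round(1),nt,st.round(2))
print("TILT top-base mrad (x,y)",((qt-qb)[:2]*1e3).round(1),"height",(qt-qb)[2].round(2))
h=cv2.cvtColor(p,cv2.COLOR_RGB2HSV);br=((h[...,0]>15)&(h[...,0]<34)&(h[...,1]>100)&(h[...,2]>25)&top).astype(np.uint8)
print("block top",rects(c,cv2.morphologyEx(br,cv2.MORPH_OPEN,np.ones((3,3))),.076,800))
print("F",o["wrist_force"].round(1),"M",o["moment"].round(3),"rot",o["tcp_rot"].round(4),"ee",o["ee_pos"].round(4),o["clock"])
np.savez("pics/last.npz",p=p,d=d,**c)
if len(sys.argv)>1: cv2.imwrite(sys.argv[1],cv2.resize(p[:,:,::-1],(800,600),interpolation=cv2.INTER_CUBIC))
E
python3 chk.py pics/w7.png
```

```text
base slope mrad [-5.8 -0.1] z 20.7 12845 0.54
top slope [-23.6  -5.5] z 76.8 3851 0.52
TILT top-base mrad (x,y) [-17.8  -5.4] height 56.09
block top [(array([545.3, -17.7], dtype=float32), [36.7, 42.4], 96.9, array([261., 248.]), 5293.0)]
F [-9.9 -7.4 13.3] M [-1.347  1.87  -0.099] rot [ 3.1332  0.1892 -0.0118] ee [ 0.5428 -0.0195  0.0612] 17.55
```

View pics/w7.png

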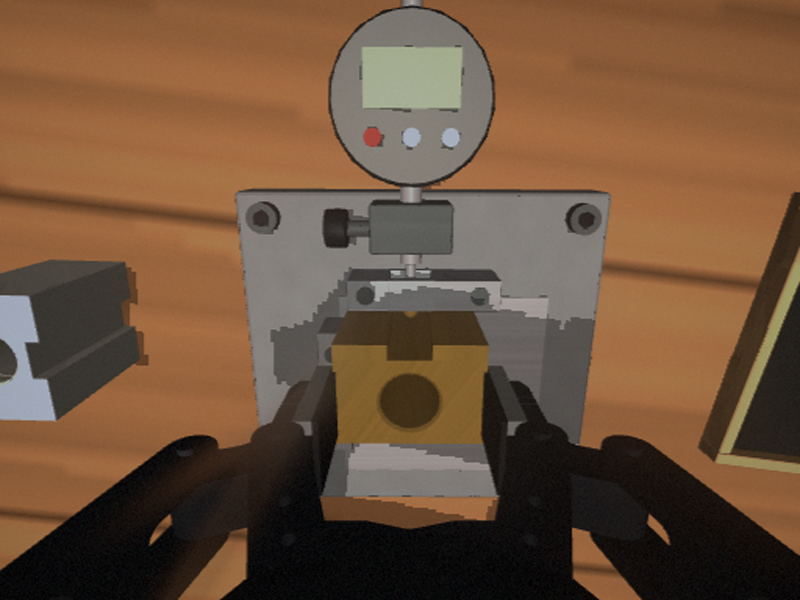

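The keyway straddles the plunger at (410,315) and the block is against both fences. But depth shows it leaning about 1° forward, so I'll turn the tool back to stand it flat.

Emit:
{"op": "step_arm", "data": {"moves": [[0,0,0,0.002,0.007,0],[0,0,0,0,0.005,0],[0,0,0,0,0,0]]}}

```text
clock: 17.98
ee_pos: [0.5426, -0.0196, 0.061]
tcp_rot: [-3.134, -0.19, -0.018]
wrist_force: [-10.3, -8.3, 12.2]
opening: 0.0464
grasp_force: 66.1
```

```bash
python3 chk.py; sed -e 's/^o=r.*/c=np.load("pics\/w2.npz");p,d=c["p"],c["d"]/' -e 's/abs(F\[...,0\])<22/abs(F[...,0]+13)<17/;s/abs(F\[...,1\])<21/abs(F[...,1]+17)<20/' -e '/"F",o\[/d;/savez/d;/br=/d;/block top/d' -e 's/F\[...,0\]>-20/F[...,0]>-20/' chk.py > base.py; echo baseline; python3 base.py
```

```text
base slope mrad [-5.4 -0.3] z 20.7 12874 0.56
top slope [-9.2 -2.5] z 76.6 3840 0.52
TILT top-base mrad (x,y) [-3.8 -2.2] height 55.89
block top [(array([544.9, -17.7], dtype=float32), [36.3, 42.3], 97.0, array([261., 248.]), 5290.5)]
F [-10.3  -8.3  12.2] M [-1.426  1.875 -0.064] rot [-3.1343 -0.1895 -0.0176] ee [ 0.5426 -0.0196  0.061 ] 17.975
baseline
base slope mrad [-6.8  0.4] z 20.8 13732 0.56
top slope [0.2 0.7] z 76.5 3233 0.51
TILT top-base mrad (x,y) [7.  0.3] height 55.73
```

The master baseline (standing flat) reads +7 mrad and height 55.73 in this measure, so about 10 mrad of lean remains. Turning a bit more.

Emit:
{"op": "step_arm", "data": {"moves": [[0,0,0,0.002,0.005,0],[0,0,0,0,0.003,0],[0,0,0,0,0,0]]}}

```text
clock: 18.4
ee_pos: [0.5425, -0.0196, 0.0609]
tcp_rot: [-3.13, -0.19, -0.037]
wrist_force: [-9.6, -9.0, 12.4]
opening: 0.0458
grasp_force: 66.1
```

```bash
python3 chk.py
```

```text
base slope mrad [-4.9 -0.1] z 20.7 12908 0.55
top slope [-2.4  0.1] z 76.5 3851 0.53
TILT top-base mrad (x,y) [2.5 0.3] height 55.81
block top [(array([544.7, -17.8], dtype=float32), [36.1, 42.2], 97.0, array([263., 247.]), 5241.5)]
F [-9.6 -9.  12.4] M [-1.539  1.99  -0.12 ] rot [-3.1303 -0.1895 -0.0366] ee [ 0.5425 -0.0196  0.0609] 18.4
```

Emit:
{"op": "step_arm", "data": {"moves": [[0,0,0,0,0.004,0],[0,0,0,0,0,0],[0,0,0,0,0,0]]}}

```text
clock: 18.82
ee_pos: [0.5425, -0.0196, 0.0609]
tcp_rot: [-3.13, -0.19, -0.046]
wrist_force: [-10.4, -9.8, 12.9]
opening: 0.0461
grasp_force: 66.1
```

```bash
python3 chk.py
```

```text
base slope mrad [-5.6 -0.2] z 20.7 12836 0.55
top slope [-0.6  0.1] z 76.5 3874 0.53
TILT top-base mrad (x,y) [5.  0.3] height 55.78
block top [(array([544.6, -17.7], dtype=float32), [36.0, 42.4], 97.0, array([261., 248.]), 5271.0)]
F [-10.4  -9.8  12.9] M [-1.578  2.034 -0.085] rot [-3.1298 -0.1895 -0.046 ] ee [ 0.5425 -0.0196  0.0609] 18.825
```

Flat now (within ~1 mrad of the baseline). Checking yaw squareness against the fixture's edges in the same picture.

```bash
cat > yaw.py <<'E'
from h import *
f=np.load("pics/last.npz");p=f["p"];c=f;g=cv2.GaussianBlur(cv2.cvtColor(p,cv2.COLOR_RGB2GRAY).astype(np.float32),(0,0),.8)
def edge(u0,u1,v0,v1,z,horiz):  # strongest gradient per column/row in a window (800x600 px)
    s=.64;u0,u1,v0,v1=[int(x*s) for x in(u0,u1,v0,v1)];G=g[v0:v1,u0:u1]
    G=G if horiz else G.T
    D=abs(np.diff(G,axis=0));i=D.argmax(0);j=np.arange(D.shape[1])
    i0=np.clip(i,1,D.shape[0]-2);a,b,cc=D[i0-1,j],D[i0,j],D[i0+1,j];sub=i0+.5+np.clip((a-cc)/(2*(a-2*b+cc)-1e-6),-1,1)
    uv=np.c_[u0+j,v0+sub] if horiz else np.c_[u0+sub,v0+j]
    W=ray(c,uv,z)[:,:2]*1e3;x,y=(W[:,1],W[:,0]) if horiz else (W[:,0],W[:,1])
    k=np.ones(len(x),bool)
    for _ in range(6): q=np.polyfit(x[k],y[k],1);e=y-np.polyval(q,x);k=abs(e)<max(.4,1.5*np.median(abs(e)))
    return round(float(np.degrees(np.arctan(-q[0] if horiz else q[0]))),2),int(k.sum()),round(float(e[k].std()),2)
print("plate far",edge(270,350,180,203,.02,1),edge(270,580,180,203,.02,1)); print("plate left",edge(228,262,240,330,.02,0),"right",edge(575,615,240,330,.02,0))
print("block far top L",edge(336,384,335,354,.076,1),"R",edge(436,482,335,354,.076,1),"both",edge(336,482,335,354,.076,1),"near",edge(340,480,434,452,.076,1))
print("fence far edge",edge(350,495,262,278,.04,1))
E
python3 yaw.py
```

```text
plate far (6.69, 52, 0.05) (6.63, 160, 0.1)
plate left (6.19, 56, 0.16) right (6.51, 53, 0.13)
block far top L (7.16, 30, 0.01) R (7.09, 29, 0.01) both (6.78, 68, 0.03) near (6.87, 81, 0.12)
fence far edge (6.88, 70, 0.12)
```

Block yaw 6.8–7.1° against the fixture's ~6.7°, with a small negative Mz, hints at a slight ccw bias. Nudging 0.2° cw.

Emit:
{"op": "step_arm", "data": {"moves": [[0,0,0,0,0,0.002],[0,0,0,0,0,0],[0,0,0,0,0,0]]}}

```text
clock: 19.25
ee_pos: [0.5425, -0.0196, 0.0609]
tcp_rot: [-3.13, -0.186, -0.046]
wrist_force: [-10.4, -8.7, 13.6]
opening: 0.0464
grasp_force: 66.2
```

```bash
python3 chk.py;python3 yaw.py
```

```text
base slope mrad [-5.6 -0. ] z 20.7 12826 0.54
top slope [ 0.1 -0.2] z 76.5 3854 0.54
TILT top-base mrad (x,y) [ 5.7 -0.2] height 55.79
block top [(array([544.6, -17.8], dtype=float32), [36.0, 42.1], 96.9, array([261., 248.]), 5295.0)]
F [-10.4  -8.7  13.6] M [-1.538  2.027  0.056] rot [-3.1302 -0.1858 -0.046 ] ee [ 0.5425 -0.0196  0.0609] 19.25
plate far (6.72, 52, 0.01) (6.59, 160, 0.07)
plate left (6.18, 57, 0.16) right (6.58, 52, 0.14)
block far top L (6.96, 30, 0.02) R (6.93, 29, 0.01) both (6.66, 71, 0.06) near (6.84, 78, 0.11)
fence far edge (6.67, 64, 0.06)
```

Square now (6.66 against 6.67°, Mz ≈ 0), flat, and on the computed seat. Adding a little pressure on both fences, with counter-pitch, then a final check.

Emit:
{"op": "step_arm", "data": {"moves": [[0.002,-0.002,0,0.001,0.003,0],[0,0,0,0,0,0],[0,0,0,0,0,0],[0,0,0,0,0,0]]}}

```text
clock: 19.8
ee_pos: [0.5426, -0.0196, 0.0609]
tcp_rot: [-3.13, -0.187, -0.05]
wrist_force: [-12.8, -13.9, 15.2]
opening: 0.0461
grasp_force: 66.4
```

```bash
python3 chk.py;python3 yaw.py; python3 - <<'E'
from h import *
from rig import eyes
t,_=eyes.capture("top");a=np.load("pics/top0.npz")["p"]
D=(cv2.absdiff(t,a).max(2)>60).astype(np.uint8);D=cv2.morphologyEx(D,cv2.MORPH_OPEN,np.ones((3,3)))
print([(np.array(cv2.boundingRect(k))/.64).round() for k in cv2.findContours(D,0,2)[0] if cv2.contourArea(k)>20])
s,_=eyes.capture("scene");cv2.imwrite("pics/f.png",np.hstack([cv2.resize(s[:,:,::-1],(400,300)),cv2.resize(t[:,:,::-1],(400,300))]))
E
```

```text
base slope mrad [-5.5 -0.1] z 20.7 12814 0.55
top slope [-1.6 -0.5] z 76.5 3853 0.52
TILT top-base mrad (x,y) [ 3.9 -0.4] height 55.8
block top [(array([544.7, -17.8], dtype=float32), [35.9, 42.1], 96.9, array([261., 248.]), 5249.5)]
F [-12.8 -13.9  15.2] M [-2.312  2.451 -0.149] rot [-3.1301 -0.1869 -0.0496] ee [ 0.5426 -0.0196  0.0609] 19.8
plate far (6.86, 52, 0.0) (6.83, 161, 0.03)
plate left (6.21, 55, 0.17) right (6.61, 52, 0.13)
block far top L (6.87, 30, 0.02) R (6.82, 29, 0.02) both (6.67, 71, 0.07) near (6.68, 77, 0.11)
fence far edge (6.8, 69, 0.06)
[array([256., 536., 159.,  64.]), array([355., 417.,  77., 117.]), array([275., 416.,  77., 119.]), array([292., 370., 147.,  42.]), array([305., 328.,  25.,  38.]), array([441., 298.,  11.,  36.]), array([370., 298.,  22.,   9.]), array([511., 295.,  36.,  25.]), array([311., 275.,   8.,  20.]), array([331., 266., 114., 108.]), array([369., 262.,  17.,   8.]), array([325., 253.,  34.,  34.])]
```

View pics/f.png

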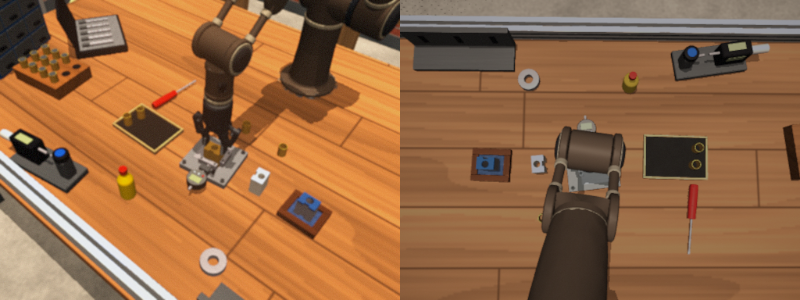

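The bystanders are all in place and the master stands in its pocket. One last small trim of pitch and yaw, then hand in.

Emit:
{"op": "step_arm", "data": {"moves": [[0,0,0,0,0.003,0.001],[0,0,0,0,0,0],[0,0,0,0,0,0],[0,0,0,0,0,0]]}}

```text
clock: 20.45
ee_pos: [0.5426, -0.0196, 0.0609]
tcp_rot: [-3.13, -0.185, -0.057]
wrist_force: [-13.6, -13.3, 13.7]
opening: 0.0463
grasp_force: 66.4
```

```bash
python3 chk.py; python3 -c "
from rig import order;print(order.job_done())"
```

```text
base slope mrad [-5.2 -0.3] z 20.7 12803 0.55
top slope [-1.9 -1. ] z 76.4 3828 0.5
TILT top-base mrad (x,y) [ 3.3 -0.7] height 55.77
block top [(array([544.6, -17.8], dtype=float32), [35.8, 42.2], 96.9, array([261., 248.]), 5277.5)]
F [-13.6 -13.3  13.7] M [-2.366  2.46   0.009] rot [-3.1298 -0.1852 -0.0569] ee [ 0.5426 -0.0196  0.0609] 20.45
the job is handed in; nothing more can be done
None
```

Job handed in at about 20.5 s: the master stands upright on its pocket floor, and the brass block is held flat (within about 4 mrad by depth image) and square in the corner, keyway on the plunger, with about 13 N push towards each fence and the bystanders undisturbed.

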